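# Hang the panorama slide at the viewing lamp and bring up the ball lens

## Robot

A 6-joint arm with a two-finger parallel gripper is mounted at the origin on the work surface. World frame = base frame: x ahead of the robot, y to its left, z up, the work surface at z = 0. Lengths are in m, angles in rad, forces in N, time in s.
With the tool pointing down it reaches from about 0.25 to 0.725 m from the base axis. Payload 4 kg.
Tool frame: the origin (TCP) lies on the centre line of the jaws, within the pads' length; the fingertips stand 17 mm ahead of it and the grasp point (between the pads) lies 2 mm behind it; z points along the fingers, y is the line along which they close (so a half turn about z gives the same grasp; the last joint's range is limited). The gripper opens to 85 mm and grips with 20 to 120 N. Pads are 22 mm wide; open, the fingers measure 114 mm over their backs; the gripper's body (76 mm by 85 mm) begins 54 mm behind the grasp point. The pads swing forward as they close: fully open they stand 13 mm farther back than shut.
Start: joints at [-1.218, 0.241, 0.005, 1.335, 0, 1.571], TCP at [0.173, -0.469, 0.248] pointing down, gripper open.
Joint ranges: [-2.72, 2.72], [-1.05, 1.87], [-1.09, 1.28], [-1.99, 2.15], [-1.42, 1.44], [-3.14, 3.14]. Speed limits (rad/s): [2.79, 2.79, 3.14, 3.14, 3.14, 3.14].

## Interface

Orientations are given as a unit quaternion [x, y, z, w].
In Python, from workcell import get_obs, imaging, order gives the robot as it stands.
- The arm moves only by the tool apply_moves, never from a script. Its argument "targets" is a list that holds one entry, the list of rows, each a list of 5 numbers: the shift along the world's x, y, z in units of 40 mm (1.0 is 40 mm), then the turn about the world's z in degrees, then the gripper command: -1 is shut, 1 is fully open, values between are in proportion. In form: [[[dx, dy, dz, turn, fingers], ...]]. A call has 1 to 8 rows; each row shifts and turns the commanded pose from where the row before left it; what a row does not reach is not made up. A row lasts 1/12 s, in which the tool goes at most 41.7 mm and 7.16 degrees, less where a joint would pass 70% of its speed; a pose out of reach is approached as far as the arm can. A call is refused whole if a number of a shift passes 1 or a number of a turn 7.16, either way. A call with a gripper value outside its range is refused whole. The fingers move at their own pace and stop on an object; the grip force is fixed at half the most. Time passes only in rows, so rows that do not move let the fingers close. It gives the time, the measured TCP pose, the force, the opening and the grip force at its end, in the units of the state.
- get_obs(): the state, without advancing time (a new reading comes with each control period).
- imaging.camera(name): name is "side" or "top" or "wrist"; returns (picture, depth): 420x560x3 uint8, blue, green, red; 420x560 float32, m along the optical axis (not along the pixel's ray), 0 where there is no reading.
- imaging.get_calibration(name): a dict with "camera_matrix" (3x3 intrinsics, pixels), "k1" (the pictures are not rectified: a ray, as slopes to the right and down, at radius r is drawn at 1 + k1 r^2 times it, then the intrinsics apply), "eye" and "rotation" of the camera in the world; the wrist camera has in their place "hand_eye" (4x4, takes a point from camera to tool coordinates, whose origin is the TCP and whose axes are the flange's). Camera axes: x right, y down, z forward; pixel columns grow to the right and rows downward; lengths in m; the calibration is good to about 2 mm. A picture is of the moment at which its call begins: read the wrist's pose just before it. get_calibration takes no time and is no camera call.
- order.job_done(): hands the job in; it is judged then, once.
The state is a dict: "clock": time; "joint_pos": joint angles; "joint_vel": joint speeds; "tau": joint torques, N m; "eef_pos": TCP position; "tool_rot": TCP orientation; "ft_force": force on the tool from outside, world axes, zero at the start; "ft_torque": the same for the moment, N m; "grip_width": finger opening in m; "grasp_force": force on a finger pad.
Only numpy, scipy, OpenCV 4.12 (cv2) and the standard library are available. Lean on these libraries where they do the work, as an engineer would, in place of code of your own. Each camera call takes 0.05 s, during which the arm holds its last target. There are 200 camera calls.

## Task

Take the brass slide carrier out of its rack by its wooden grip, hook it over the black iron rail out towards the rail's free end, slide it along on its hooks until it meets the brass stop in front of the lamp, and let go of it there without shifting the lamp or the rail. Then lift the dish with the loose glass ball lens by the grip on its bow and, once it is up off the sill, give it a quarter turn so that the bow runs parallel to the rail and its legs are out of the view, always keeping the dish level and the ball in the middle. Finish holding the dish still in the gripper, level, with the ball about 13 cm in front of the hanging slide (on the robot's side) and facing the middle of its picture, and leave the other things on the sill where they are.

Things in the scene. Friction and masses are not known exactly. Their poses are not given: they have to be found in the camera images.
- carrier: Brass slide carrier, 190 wide (its y) x 200 high, 0.22 kg, upright in the rack. Origin: middle of its underside, z up. A frame 8 thick with the glass slide fills z 0 to 100 (picture centre z 50). Above it, at y = +-50, two 12 wide strap hooks, joined by a strip (z 160 to 165) that bears the grip. It hangs plumb
- carrier_grip (a point): Centre of the carrier's dark wood grip: 16 thick (along the carrier's x) x 36 wide (along its y), z 164 to 200, this point at z 184 of the carrier
- carrier_seat (a point): Underside of the hook tops (carrier z 157, x = y = 0); it rests on the rail's top. Each hook has a shank on the -x side (inner face x -11, down to the frame top at z 103) and a lip on the +x side (inner face x +11, flared to x +18 at its end, z 134). Carrier +x pointing away from the robot, it goes over the rail from the robot's side with the seat 25 to 40 above the rail's top, then is lowered
- rack: Slotted wood block, 55 (x) x 130 (y) x 34 high, fixed; origin at the middle of its underside. The slot runs along its y, 11 wide, its floor at z 6; the carrier stands 28 deep in it, with the same axes
- swing_arm: Black iron swing arm on the side of the slide cabinet: a round rail of 12 diameter, its axis 240 above the sill. Origin: the rail's free end, in the middle of a 22 diameter ball knob; the rail runs from there along the arm's -y, 700 to the hinge at the cabinet, with a diagonal brace under the last 240. The hinge is stiff; it should stay as it is
- lamp: Lamp carriage clamped on the rail: brass stop collar (38 diameter, 14 long) and a flat black lamp behind. Origin on the rail axis, where the carrier's middle belongs when home; +y along the rail to its free end, +x away from the robot, z up. Lamp housing: x 33 to 88, y +-95, z -154 to -48; a bracket at y -68 to -58 joins it to the collar. The clamp slips at 18 N
- stop_face (a point): Centre of the brass stop's face on the rail axis, 56 before the lamp's origin, facing the free end; the outer edge of a carrier hook (56 from the carrier's middle) meets it when home
- pane (a point): Centre of the lamp's lit opal pane, 30 behind the rail axis and 101 below it, which is also the height of the hanging slide's middle
- dish: Round brass dished plate, 120 diameter, 18.5 high at the rim, 0.24 kg. Origin: middle of its underside, z up. Its hollow (radius of curvature about 130, 6 above the underside at the middle) carries the loose ball. A fixed black bow spans it along its y axis: legs at y = +-60, top at z 96, bearing a wood grip. At the start the bow stands roughly square to the rail
- dish_grip (a point): Centre of the dish's wood grip, a square block 20 x 20 (sides along the dish's x and y) from z 97 to 127, this point at z 115 of the dish; it may be gripped across either pair of sides
- ball: Glass ball lens, 40 diameter, 0.084 kg, loose in the dish; its own axes turn as it rolls
- ball_center (a point): Centre of the ball, 26 above the underside of the dish when it lies in the middle; it rolls aside when the dish tilts or is moved jerkily
- chimney: Red enamel lamp chimney, an open tube 68 wide, 130 tall, standing; leave it. Origin: middle of the underside
- lens_case: Brown tortoiseshell-pattern lens case, 65 x 115 x 34; leave it. Origin: middle of the underside
- spare_slide: Second glass panorama slide lying flat, 86 x 182 x 5; leave it. Origin: middle of the underside
- blower: Black rubber dust blower standing on end, 56 wide, 105 tall; leave it. Origin: middle of the underside
- brush: Dusting brush lying flat; leave it. Origin: underside, near its middle
There are look-alikes about, which are no part of the job. There is more than one size of the carrier; the job needs the smaller.

How it is judged:
By the outcome, as a careful person would: the job done as asked, in the order asked, and still so for the second after the job is handed in, while the arm keeps its last pose, push and grip.
It also fails if it takes over 72 s, if anything falls off the work surface, if the arm or the gripper's body presses on something with over 40 N, if the wrist force passes 120 N, or if a joint passes its speed limit or range.

## Working session

There is one attempt and no reset: what is moved stays moved. The work goes in short steps, Python scripts to look and compute and a tool call to move; the robot and the scene stay as the last step left them, time stands still between calls to the robot, and variables do not carry over. Pictures are saved under pics/ and viewed, at most 10 in all, crops included, and the job is handed in when it is done.

Besides the shell and the picture viewer there is one more tool, called after ">>>" by a JSON object that holds its "method" and its "body". apply_moves: Moves the arm, as the interface text tells. Its arguments: {"type":"object","properties":{"targets":{"type":"array","items":{"type":"array","items":{"type":"array","items":{"type":"number"}}}}},"required":["targets"]}

```bash
mkdir -p pics; cat > h.py <<'E'
import numpy as np, cv2
from workcell import get_obs, imaging, order
from scipy.spatial.transform import Rotation as R
def snap(name):
    o=get_obs(); im,d=imaging.camera(name); c=imaging.get_calibration(name)
    K=np.array(c["camera_matrix"])
    if name=="wrist":
        T=np.eye(4);T[:3,:3]=R.from_quat(o["tool_rot"]).as_matrix();T[:3,3]=o["eef_pos"]
        T=T@np.array(c["hand_eye"]); Rm,e=T[:3,:3],T[:3,3]
    else: Rm,e=np.array(c["rotation"]),np.array(c["eye"])
    np.savez(f"{name}.npz",im=im,d=d,K=K,k1=c["k1"],R=Rm,e=e)
    return im,d
def cloud(name):
    z=np.load(f"{name}.npz"); h,w=z["d"].shape
    K=z["K"]; u,v=np.meshgrid(np.arange(w),np.arange(h))
    p=np.stack([u,v],-1).reshape(-1,1,2).astype(np.float64)
    a=(p-[K[0,2],K[1,2]])/[K[0,0],K[1,1]]; a=a.reshape(-1,2)
    rd=np.linalg.norm(a,axis=1); r=rd.copy(); k=float(z["k1"])
    for _ in range(20): r=rd/(1+k*r*r)
    s=np.where(rd>0,r/np.maximum(rd,1e-9),1)[:,None]
    ray=np.c_[a*s,np.ones(len(a))]
    P=(ray*z["d"].reshape(-1,1))@z["R"].T+z["e"]
    P[z["d"].ravel()==0]=np.nan
    return P.reshape(h,w,3)
E
python3 - <<'E'
from h import *
for n in("top","side"):
    im,d=snap(n); cv2.imwrite(f"pics/{n}0.png",cv2.resize(im,(784,588)))
    c=imaging.get_calibration(n); print(n,c["eye"],np.round(c["rotation"],2).tolist(),c["k1"],(d>0).mean())
o=get_obs();print(o)
E
```

```text
top [0.21226331 0.00572433 1.3434484 ] [0.73, -0.68, 0.08, -0.08] -0.1798976389438666 0.996156462585034
side [-0.10804563  0.65824445  0.71528536] [-0.32, 0.81, -0.45, 0.17] -0.08602624207078453 0.9959566326530612
{'clock': 0.1, 'joint_pos': array([-1.21795683e+00,  2.41337294e-01,  3.87485853e-03,  1.33516914e+00,
        1.70175285e-05,  1.57084354e+00]), 'joint_vel': array([ 9.61600233e-05, -2.45922807e-03,  3.27589410e-03, -3.29038520e-04,
        1.20918587e-03,  2.62565380e-03]), 'tau': array([ 1.05424610e-03, -3.73136473e+01,  2.53010488e+01,  1.08562427e-02,
        2.39929676e-05, -1.75645431e-05]), 'eef_pos': array([ 0.17260875, -0.46871338,  0.24750817]), 'tool_rot': array([ 9.84482087e-01,  1.75482704e-01, -1.52692835e-04, -9.04868594e-04]), 'ft_force': array([-0.56289185,  0.29202194,  0.76778422]), 'ft_torque': array([ 0.06823847, -0.07911057,  0.03577325]), 'grasp_force': 0.0, 'grip_width': 0.08547651861759496}
```

```bash
sed -i 's/Rm,e=np.array(c\["rotation"\]),np/Rm,e=R.from_quat(c["rotation"]).as_matrix(),np/' h.py
python3 - <<'E'
import numpy as np
from scipy.spatial.transform import Rotation as R
from workcell import imaging
for n in("top","side"):
    z=dict(np.load(n+".npz")); z["R"]=R.from_quat(imaging.get_calibration(n)["rotation"]).as_matrix(); np.savez(n+".npz",**z); print(z["R"].round(2).tolist())
from h import cloud
for n in("top","side"): print(np.nanpercentile(cloud(n).reshape(-1,3),[5,50,95],axis=0).round(3).tolist())
E
```

```text
[[0.07, -0.97, 0.22], [-1.0, -0.07, 0.02], [-0.0, -0.22, -0.98]]
[[-0.73, -0.38, 0.56], [-0.68, 0.38, -0.63], [0.02, -0.84, -0.54]]
[[0.044, -0.672, -0.748], [0.499, 0.046, -0.0], [1.551, 0.764, 0.67]]
[[-0.074, -1.766, -0.175], [0.532, 0.014, 0.016], [1.572, 0.552, 0.517]]
```

View pics/top0.png

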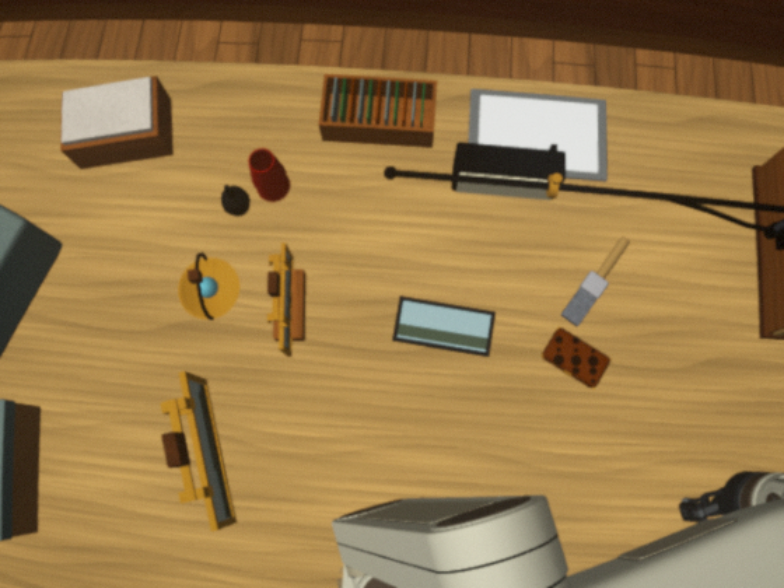

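View pics/side0.png

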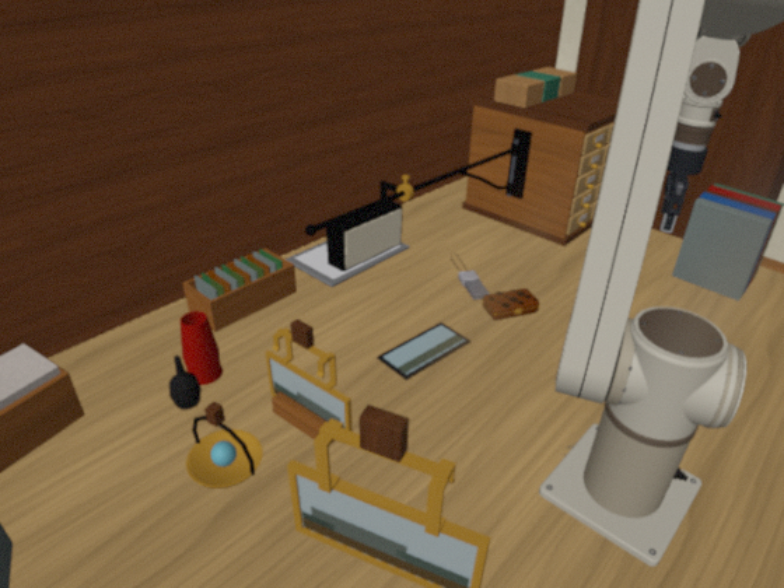

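The top view shows the small carrier in its rack (grip at 273,284 of the enlarged picture), the dish (grip 196,276, ball 207,287) and the knob (390,173). It also shows the brass collar (556,185), with the larger look-alike carrier at (200,450). The side view shows the same things, with the carrier hooks at (285,345) and (325,365).

```bash
python3 - <<'E'
from h import *
def med(C,u,v,r=2):
    u/=1.4;v/=1.4;return np.nanmedian(C[int(v)-r:int(v)+r+1,int(u)-r:int(u)+r+1].reshape(-1,3),axis=0).round(4)
C=cloud("top");S=cloud("side")
for n,u,v in[("knob",390,173),("rail1",430,176),("rail2",600,189),("rail3",660,194),("collar",555,181),("cgrip",273,284),("dgrip",196,276),("ball",207,287),("rackR",299,280),("rackR2",299,325),("chim",262,156),("blow",235,200),("case",577,357)]: print(n,med(C,u,v,1))
for n,u,v in[("knob",311,230),("cgrip",302,334),("dgrip",215,413),("ball",223,453),("collar",404,190),("pane",370,235)]: print("s",n,med(S,u,v,1))
# region clouds
T=np.load("top.npz")["im"]; A=np.load("side.npz")["im"]
for nm,Cc,im in(("top",C,T),("side",S,A)):
    P=Cc.reshape(-1,3); col=im.reshape(-1,3)
    def reg(x0,x1,y0,y1,z0,z1): return (P[:,0]>x0)&(P[:,0]<x1)&(P[:,1]>y0)&(P[:,1]<y1)&(P[:,2]>z0)&(P[:,2]<z1)
    m=reg(.2,.8,-.6,.6,.2,.3)
    print(nm,m.sum()); 
    for k,name in((1,'carrier hi'),):
        g=med(C,273,284,1)
        m=reg(g[0]-.1,g[0]+.1,g[1]-.06,g[1]+.06,.1,.25)
        Q=P[m]
        for z in np.arange(.1,.23,.01):
            q=Q[(Q[:,2]>=z)&(Q[:,2]<z+.01)]
            if len(q)>3: print(z.round(2),len(q),q.min(0).round(3),q.max(0).round(3),q.mean(0).round(3))
E
```

```text
knob [0.6464 0.0579 0.2482]
rail1 [ 0.6471 -0.0071  0.2448]
rail2 [ 0.6455 -0.2827  0.245 ]
rail3 [ 0.648  -0.3857  0.2436]
collar [ 0.6424 -0.2024  0.2756]
cgrip [0.4619 0.2321 0.2055]
dgrip [0.4823 0.3845 0.1247]
ball [0.4802 0.3888 0.0433]
rackR [0.5081 0.22   0.0332]
rackR2 [0.4249 0.2115 0.0336]
chim [0.7285 0.3055 0.0867]
blow [0.6483 0.354  0.0608]
case [ 0.4016 -0.2992  0.033 ]
s knob [0.6428 0.0641 0.2442]
s cgrip [0.4561 0.2436 0.1976]
s dgrip [0.4759 0.3974 0.1222]
s ball [0.4743 0.3988 0.0409]
s collar [ 0.6474 -0.1988  0.2474]
s pane [ 0.6786 -0.1281  0.1542]
top 2319
0.1 188 [0.369 0.221 0.1  ] [0.559 0.246 0.11 ] [0.458 0.233 0.105]
0.11 25 [0.381 0.217 0.11 ] [0.52 0.24 0.12] [0.472 0.228 0.114]
0.13 7 [0.41  0.218 0.13 ] [0.521 0.227 0.134] [0.488 0.224 0.132]
0.14 16 [0.407 0.215 0.14 ] [0.52  0.253 0.15 ] [0.461 0.231 0.146]
0.15 9 [0.408 0.216 0.151] [0.517 0.251 0.16 ] [0.454 0.232 0.155]
0.16 149 [0.407 0.215 0.16 ] [0.521 0.252 0.17 ] [0.459 0.233 0.167]
0.17 90 [0.408 0.219 0.17 ] [0.52  0.251 0.179] [0.462 0.232 0.173]
0.18 15 [0.447 0.224 0.18 ] [0.476 0.236
[... 223 characters left out ...]
0.459 0.236 0.105]
0.11 33 [0.409 0.218 0.11 ] [0.521 0.244 0.119] [0.459 0.226 0.114]
0.12 34 [0.409 0.217 0.12 ] [0.522 0.23  0.13 ] [0.467 0.224 0.125]
0.13 32 [0.409 0.219 0.13 ] [0.521 0.258 0.14 ] [0.461 0.226 0.136]
0.14 67 [0.407 0.219 0.14 ] [0.519 0.259 0.15 ] [0.455 0.241 0.145]
0.15 45 [0.407 0.219 0.15 ] [0.519 0.255 0.16 ] [0.45  0.243 0.155]
0.16 165 [0.407 0.217 0.16 ] [0.521 0.257 0.17 ] [0.456 0.239 0.167]
0.17 115 [0.407 0.228 0.17 ] [0.519 0.247 0.18 ] [0.458 0.238 0.173]
0.18 56 [0.443 0.229 0.18 ] [0.479 0.246 0.19 ] [0.458 0.242 0.185]
0.19 62 [0.444 0.229 0.19 ] [0.48  0.246 0.2  ] [0.457 0.241 0.195]
0.2 100 [0.445 0.228 0.2  ] [0.483 0.245 0.208] [0.462 0.238 0.205]
```

```bash
python3 - <<'E'
import cv2
a=cv2.imread("pics/side0.png"); b=cv2.imread("pics/top0.png")
import numpy as np
x=cv2.resize(a[300:500,170:400],None,fx=1.7*1,fy=1.7,interpolation=cv2.INTER_CUBIC)
y=cv2.resize(b[230:370,170:330],None,fx=2.4,fy=2.4,interpolation=cv2.INTER_CUBIC)
h=340;o=np.zeros((h,x.shape[1]+y.shape[1],3),np.uint8);o[:x.shape[0],:x.shape[1]]=x[:h];o[:min(h,y.shape[0]),x.shape[1]:]=y[:h];print(x.shape,y.shape)
cv2.imwrite("pics/crop1.png",o)
E
```

```text
(340, 391, 3) (336, 384, 3)
```

View pics/crop1.png

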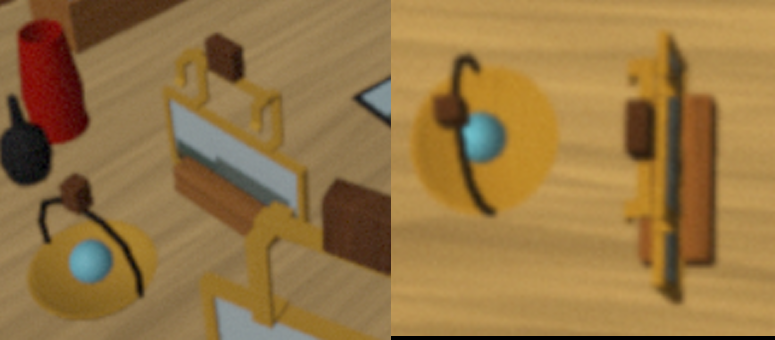

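The crop shows the small carrier's hook lips pointing to image left, which is world +y. Turning it −90° therefore points carrier +x away from the robot. The dish bow runs along world x, square to the rail.

```bash
python3 - <<'E'
from h import *
def line(q): # angle of main axis deg, centre of extents
    c=q[:,:2]-np.median(q[:,:2],0); w=np.linalg.svd(c-c.mean(0),full_matrices=False)[2][0]; return np.degrees(np.arctan2(w[1],w[0])).round(2),np.median(q,0).round(4),len(q)
for n in("top","side"):
    P=cloud(n).reshape(-1,3); col=np.load(n+".npz")["im"].reshape(-1,3).astype(int)
    def reg(x0,x1,y0,y1,z0,z1): return (P[:,0]>x0)&(P[:,0]<x1)&(P[:,1]>y0)&(P[:,1]<y1)&(P[:,2]>z0)&(P[:,2]<z1)
    m=reg(.62,.67,-.40,.035,.232,.252)&((P[:,1]>-.13)|(P[:,1]<-.25))
    q=P[m]; q=q[q[:,2]>q[:,2].max()-.012]; print(n,"rail",line(q), np.polyfit(q[:,1],q[:,0],1).round(4))
    for a,b in((-.4,-.25),(-.13,-.05),(-.05,.04)):
        s=P[m&(P[:,1]>a)&(P[:,1]<b)]; 
        if len(s): print("  ",a,s.min(0).round(4),s.max(0).round(4))
    s=P[reg(.62,.68,-.25,-.13,.225,.31)&(abs(P[:,0]-.645)<.03)]; yel=col[reg(.62,.68,-.25,-.13,.225,.31)&(abs(P[:,0]-.645)<.03)]; y=(yel[:,2]-yel[:,0]>50); s=s[y]; print("collar",len(s),s.min(0).round(4),s.max(0).round(4), np.percentile(s[s[:,2]<.262],[2,98],axis=0).round(4).tolist())
    s=P[reg(.62,.68,.035,.09,.22,.26)]; print("knob",s.min(0).round(4),s.max(0).round(4))
    q=P[reg(.36,.57,.2,.26,.098,.108)]; print("frame",line(q),q.min(0).round(4),q.max(0).round(4))
    q=P[reg(.43,.5,.2,.26,.185,.215)]; print("cgrip",line(q),q.min(0).round(4),q.max(0).round(4))
    q=P[reg(.4,.56,.35,.43,.06,.098)]; print("bow",line(q),q.min(0).round(4),q.max(0).round(4))
    q=P[reg(.43,.53,.35,.43,.102,.14)]; print("dgrip",line(q),q.min(0).round(4),q.max(0).round(4))
    q=P[reg(.38,.58,.3,.48,.012,.022)]; print("rim",q.min(0).round(4),q.max(0).round(4))
    b=reg(.42,.53,.33,.44,.02,.06)&(col[:,0]-col[:,2]>30); q=P[b]; A=np.c_[2*q,np.ones(len(q))]; s=np.linalg.lstsq(A,(q**2).sum(1),rcond=None)[0]; print("ball",s[:3].round(4),len(q))
E
```

```text
top rail (np.float64(-90.52), array([ 0.6459, -0.1224,  0.2438]), 641) [0.0091 0.6477]
   -0.4 [ 0.6378 -0.3987  0.235 ] [ 0.6535 -0.2507  0.2507]
   -0.13 [ 0.6408 -0.1297  0.235 ] [ 0.6552 -0.0501  0.2498]
   -0.05 [ 0.6412 -0.0498  0.2342] [0.6551 0.0338 0.2493]
collar 164 [ 0.6271 -0.2498  0.2257] [ 0.6697 -0.1978  0.2804] [[0.6277, -0.234, 0.2272], [0.6665, -0.1983, 0.2586]]
knob [0.6401 0.0354 0.2353] [0.6586 0.0674 0.2512]
frame (np.float64(-174.89), array([0.4527, 0.2337, 0.1043]), 165) [0.3691 0.2214 0.098 ] [0.5593 0.2459 0.108 ]
cgrip (np.float64(-175.67), array([0.4621, 0.2319, 0.204 ]), 146) [0.4457 0.2236 0.1859] [0.4821 0.2435 0.2114]
bow (np.float64(-167.04), array([0.4625, 0.3867, 0.0881]), 98) [0.4291 0.3759 0.0613] [0.5392 0.4062 0.0974]
dgrip (np.float64(179.76), array([0.4836, 0.3892, 0.1238]), 92) [0.4733 0.3795 0.1035] [0.4975 0.4012 0.1319]
rim [0.4244 0.3332 0.012 ] [0.5459 0.4522 0.022 ]
ball [0.4828 0.3902 0.035 ] 109
side rail (np.float64(89.44), array([ 0.6445, -0.0945,  0.2434]), 309) [0.0098 0.6461]
   -0.4 [ 0.638  -0.3986  0.2361] [ 0.6523 -0.2502  0.2483]
   -0.13 [ 0.64   -0.1286  0.2359] [ 0.651  -0.0503  0.2467]
   -0.05 [ 0.641  -0.0497  0.2343] [0.6533 0.0325 0.2478]
collar 134 [ 0.6262 -0.2288  0.226 ] [ 0.6711 -0.181   0.2792] [[0.6273, -0.2109, 0.2261], [0.6684, -0.1853, 0.2587]]
knob [0.6368 0.035  0.2332] [0.6584 0.0704 0.2522]
frame (np.float64(-174.96), array([0.4572, 0.2366, 0.1046]), 333) [0.3681 0.2186 0.0982] [0.5621 0.25   0.1079]
cgrip (np.float64(-169.09), array([0.4583, 0.2417, 0.2017]), 187) [0.4439 0.2277 0.185 ] [0.4829 0.2462 0.2079]
bow (np.float64(-166.16), array([0.4599, 0.389 , 0.0864]), 141) [0.4297 0.3789 0.0603] [0.5376 0.4086 0.0978]
dgrip (np.float64(57.86), array([0.4791, 0.3957, 0.1211]), 169) [0.4737 0.3827 0.102 ] [0.4958 0.405  0.1288]
rim [0.4246 0.3342 0.012 ] [0.5459 0.4526 0.022 ]
ball [0.4838 0.3945 0.0284] 218
```

>>> {"method": "apply_moves", "body": {"targets": [[[0.3, 0.6, 0.6, 7, 1], [0.3, 0.8, 0.6, 7, 1], [0.3, 1, 0.5, 7, 1], [0.3, 1, 0.5, 7, 1], [0.3, 1, 0, 7, 1], [0.3, 1, 0, 7, 1], [0.3, 1, 0, 7, 1], [0.3, 1, 0, 7, 1]]]}}

```text
clock: 0.77
eef_pos: [0.2659, -0.1798, 0.3321]
tool_rot: [0.785, 0.619, 0.0, 0.0]
ft_force: [1.7, 0.3, -0.3]
grip_width: 0.0854
grasp_force: 0.0
```

>>> {"method": "apply_moves", "body": {"targets": [[[0.31, 0.65, 0, 6.8, 1], [0.31, 0.65, 0, 6.8, 1], [0.31, 0.65, 0, 6.8, 1], [0.31, 0.65, 0, 6.8, 1], [0.31, 0.65, 0, 6.8, 1], [0.31, 0.65, 0, 6.8, 1], [0.31, 0.65, 0, 6.8, 1], [0.31, 0.65, 0, 6.8, 1]]]}}

```text
clock: 1.43
eef_pos: [0.3655, 0.0278, 0.332]
tool_rot: [0.415, 0.91, -0.0, -0.0]
ft_force: [0.6, -0.0, -0.0]
grip_width: 0.0858
grasp_force: 0.0
```

>>> {"method": "apply_moves", "body": {"targets": [[[0.31, 0.65, 0, 6.8, 1], [0.31, 0.65, 0, 6.8, 1], [0.31, 0.65, 0, 6.8, 1], [0.31, 0.65, 0, 6.8, 1], [0.31, 0.65, 0, 6.8, 1], [0.3, 0.65, 0, 6.8, 1], [0.3, 0.6, 0, 6.8, 1], [0, 0, 0, 0, 1]]]}}

```text
clock: 2.1
eef_pos: [0.4528, 0.21, 0.3305]
tool_rot: [0.012, 1.0, 0.0, -0.001]
ft_force: [0.6, -1.0, -1.1]
grip_width: 0.0851
grasp_force: 0.0
```

```bash
python3 - <<'E'
from h import *
im,d=snap("wrist"); o=get_obs(); print(o["eef_pos"].round(4),np.degrees(R.from_quat(o["tool_rot"]).as_euler("xyz")).round(2),o["joint_pos"].round(2))
P=cloud("wrist"); m=(P[...,2]>.195)&(P[...,2]<.22)&(abs(P[...,0]-.463)<.05)&(abs(P[...,1]-.235)<.04)
q=P[m]; print(len(q),q.min(0).round(4),q.max(0).round(4),np.median(q,0).round(4))
rc=cv2.minAreaRect((q[:,:2]*1000).astype(np.float32)); print(rc)
cv2.imwrite("pics/w1.png",im)
m=(P[...,2]>.155)&(P[...,2]<.182)&(abs(P[...,0]-.463)<.07)&(abs(P[...,1]-.235)<.05); q=P[m]; print(cv2.minAreaRect((q[:,:2]*1000).astype(np.float32)))
E
```

```text
[0.4517 0.2081 0.3307] [-1.7994e+02 -1.2000e-01  1.7837e+02] [0.43 0.22 0.19 1.54 0.   0.46]
951 [0.448  0.2254 0.195 ] [0.4844 0.2434 0.2084] [0.4643 0.2344 0.206 ]
((466.33734130859375, 234.69088745117188), (36.15534210205078, 16.020668029785156), 4.8386311531066895)
((466.7196044921875, 234.7118682861328), (112.31913757324219, 28.03719711303711), 4.8404130935668945)
```

>>> {"method": "apply_moves", "body": {"targets": [[[0.17, 0.33, -0.4, 3.2, 1], [0.17, 0.33, -0.4, 3.3, 1], [0, 0, -0.5, 0, 1], [0, 0, -0.5, 0, 1], [0, 0, -0.4, 0, 1], [0, 0, 0, 0, 1]]]}}

```text
clock: 2.65
eef_pos: [0.4626, 0.2308, 0.2405]
tool_rot: [-0.04, 0.999, -0.002, -0.004]
ft_force: [-0.2, -1.3, -0.1]
grip_width: 0.0855
grasp_force: 0.0
```

```bash
python3 - <<'E'
from h import *
im,d=snap("wrist"); o=get_obs(); print(o["eef_pos"].round(4),np.degrees(R.from_quat(o["tool_rot"]).as_euler("xyz")).round(2),o["ft_force"])
P=cloud("wrist"); m=(P[...,2]>.195)&(P[...,2]<.22)&(abs(P[...,0]-.463)<.05)&(abs(P[...,1]-.235)<.03)
q=P[m]; print(len(q)); print(cv2.minAreaRect((q[:,:2]*1000).astype(np.float32)) if len(q)>5 else 0)
E
```

```text
[0.4635 0.2313 0.2426] [-179.88   -0.26 -175.38] [-0.26585415 -0.65760735  0.74899296]
2093
((465.7943420410156, 234.7090301513672), (35.87639617919922, 15.989778518676758), 4.6809401512146)
```

>>> {"method": "apply_moves", "body": {"targets": [[[0.06, 0.09, -0.4, 0, 1], [0, 0, -0.4, 0, 1], [0, 0, -0.44, 0, 1], [0, 0, 0, 0, 1], [0, 0, 0, 0, 1], [0, 0, 0, 0, 1]]]}}

```text
clock: 3.2
eef_pos: [0.4682, 0.2365, 0.1965]
tool_rot: [-0.041, 0.999, 0.0, 0.001]
ft_force: [0.5, -1.1, 0.3]
grip_width: 0.0856
grasp_force: 0.0
```

>>> {"method": "apply_moves", "body": {"targets": [[[0, 0, -0.05, 0, 1], [0, 0, 0, 0, 1]]]}}

```text
clock: 3.37
eef_pos: [0.4681, 0.2366, 0.1938]
tool_rot: [-0.041, 0.999, 0.0, 0.001]
ft_force: [-0.4, 0.3, -0.1]
grip_width: 0.0853
grasp_force: 0.0
```

>>> {"method": "apply_moves", "body": {"targets": [[[0, 0, 0, 0, 1]]]}}

```text
clock: 3.45
eef_pos: [0.4678, 0.2365, 0.1935]
tool_rot: [-0.041, 0.999, 0.0, 0.001]
ft_force: [0.1, -0.0, -0.2]
grip_width: 0.0856
grasp_force: 0.0
```

>>> {"method": "apply_moves", "body": {"targets": [[[-0.05, -0.04, 0, 0, 0], [0, 0, 0, 0, -0.5], [0, 0, 0, 0, -1], [0, 0, 0, 0, -1], [0, 0, 0, 0, -1], [0, 0, 0, 0, -1], [0, 0, 0, 0, -1], [0, 0, 0, 0, -1]]]}}

```text
clock: 4.12
eef_pos: [0.4656, 0.2349, 0.1928]
tool_rot: [-0.041, 0.999, 0.0, 0.0]
ft_force: [0.5, 0.9, 0.1]
grip_width: 0.0151
grasp_force: 59.0
```

>>> {"method": "apply_moves", "body": {"targets": [[[0, 0, 0, 0, -1], [0, 0, 0, 0, -1], [0, 0, 0.1, 0, -1], [0, 0, 0.15, 0, -1], [0, 0, 0.15, 0, -1]]]}}

```text
clock: 4.53
eef_pos: [0.4649, 0.2344, 0.2085]
tool_rot: [-0.041, 0.999, -0.0, -0.001]
ft_force: [-0.7, 0.3, -2.3]
grip_width: 0.0151
grasp_force: 58.5
```

>>> {"method": "apply_moves", "body": {"targets": [[[0, 0, 0.3, 0, -1], [0, 0, 0.4, 0, -1], [0, 0, 0.4, 0, -1], [0, 0, 0.5, -3, -1], [0, 0, 0.4, -4, -1], [0, 0, 0.3, -5, -1], [0, -0.1, 0.15, -5, -1], [0.1, -0.2, 0, -5, -1]]]}}

```text
clock: 5.2
eef_pos: [0.4696, 0.2236, 0.3091]
tool_rot: [0.152, 0.988, 0.001, 0.001]
ft_force: [0.5, -0.1, -2.6]
grip_width: 0.0153
grasp_force: 58.6
```

>>> {"method": "apply_moves", "body": {"targets": [[[0.15, -0.35, 0, -5.4, -1], [0.15, -0.45, 0, -6, -1], [0.15, -0.5, 0, -6, -1], [0.15, -0.6, 0, -6, -1], [0.15, -0.6, 0, -6, -1], [0.15, -0.6, 0, -6, -1], [0.15, -0.6, 0, -6, -1], [0.15, -0.6, 0, -6, -1]]]}}

```text
clock: 5.87
eef_pos: [0.5174, 0.0495, 0.307]
tool_rot: [0.537, 0.843, -0.0, 0.0]
ft_force: [0.9, 0.3, -2.7]
grip_width: 0.0155
grasp_force: 58.6
```

>>> {"method": "apply_moves", "body": {"targets": [[[0.2, -0.5, 0, -6, -1], [0.2, -0.5, 0, -6, -1], [0.2, -0.4, 0, -6, -1], [0.2, -0.3, 0, -5, -1], [0.2, -0.18, 0, -3, -1], [0.15, 0, 0, 0, -1], [0, 0, 0, 0, -1], [0, 0, 0, 0, -1]]]}}

```text
clock: 6.53
eef_pos: [0.5633, -0.024, 0.3065]
tool_rot: [0.711, 0.703, -0.0, -0.0]
ft_force: [0.3, 0.7, -1.6]
grip_width: 0.0152
grasp_force: 58.8
```

```bash
python3 - <<'E'
from h import *
o=get_obs(); print(o["eef_pos"].round(4),np.degrees(R.from_quat(o["tool_rot"]).as_euler("xyz")).round(2),o["ft_force"],o["joint_pos"].round(2))
for n in("wrist","side","top"): snap(n)
a=np.load("side.npz")["im"];b=np.load("wrist.npz")["im"]
cv2.imwrite("pics/m1.png",np.hstack([cv2.resize(a[60:320,100:400],(400,347)),cv2.resize(b,(400,300)).copy() if 0 else cv2.copyMakeBorder(cv2.resize(b,(400,300)),0,47,0,0,0)]))
E
```

```text
[ 0.5633 -0.024   0.3065] [-1.7995e+02 -2.0000e-02  8.9400e+01] [ 0.32923521  0.69737848 -1.62539292] [-0.04  0.36  0.32  1.53  0.    1.54]
```

View pics/m1.png

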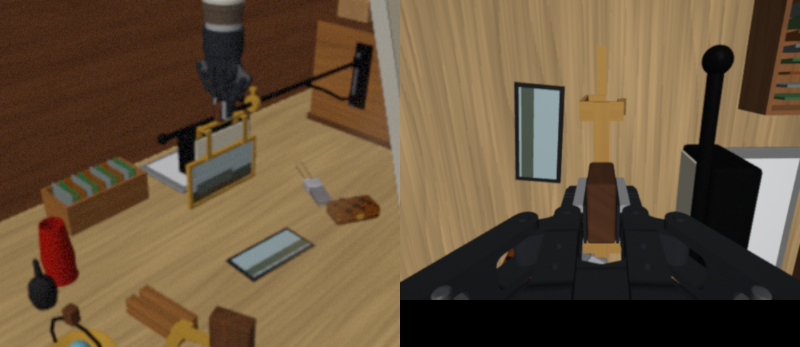

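Carrier held upright, parallel to and in front of the rail (rail in the wrist picture from knob (717,60) downwards).

```bash
python3 - <<'E'
from h import *
for n in("wrist","side","top"):
    P=cloud(n).reshape(-1,3); col=np.load(n+".npz")["im"].reshape(-1,3).astype(int)
    def reg(x0,x1,y0,y1,z0,z1): return (P[:,0]>x0)&(P[:,0]<x1)&(P[:,1]>y0)&(P[:,1]<y1)&(P[:,2]>z0)&(P[:,2]<z1)
    for a,b in((-.17,-.08),(-.08,-.03),(0,.04)):
        q=P[reg(.61,.69,a,b,.225,.26)]
        if len(q)>5: print(n,"rail",len(q),np.percentile(q,[2,50,98],axis=0).round(4).tolist())
    q=P[reg(.61,.69,.04,.09,.22,.26)]
    if len(q)>5: print(n,"knob",np.percentile(q,[1,50,99],axis=0).round(4).tolist())
    m=reg(.61,.69,-.26,-.12,.222,.262)&(col[:,2]-col[:,0]>50); q=P[m]
    if len(q)>5: print(n,"collar",len(q),np.percentile(q,[1,10,50,90,99],axis=0).round(4).tolist())
    ye=(col[:,2]-col[:,0]>50)
    q=P[reg(.53,.6,-.13,.08,.26,.3)&ye]
    if len(q)>5: print(n,"hooks",len(q),np.percentile(q,[1,50,99],axis=0).round(4).tolist())
    q=P[reg(.53,.6,-.13,.08,.1,.24)]
    if len(q)>5: print(n,"frame",len(q),np.percentile(q,[1,50,99],axis=0).round(4).tolist(),np.polyfit(q[:,1],q[:,0],1).round(4),np.polyfit(q[:,2],q[:,0],1).round(4))
    q=P[reg(.53,.6,-.06,.02,.305,.34)&(col.sum(1)>60)&(col[:,2]>col[:,0]+15)]
    if len(q)>5: print(n,"grip",len(q),np.percentile(q,[1,50,99],axis=0).round(4).tolist())
E
```

```text
wrist rail 173 [[0.6452, -0.1197, 0.2432], [0.6489, -0.1123, 0.2455], [0.6551, -0.1063, 0.247]]
wrist rail 1477 [[0.6443, -0.075, 0.2397], [0.6486, -0.0519, 0.2452], [0.6554, -0.0309, 0.247]]
wrist rail 1707 [[0.6453, 0.0008, 0.2392], [0.6494, 0.0204, 0.245], [0.6562, 0.0391, 0.2471]]
wrist knob [[0.6415, 0.0401, 0.2382], [0.6489, 0.0552, 0.2469], [0.6597, 0.0668, 0.2516]]
wrist hooks 3902 [[0.5514, -0.0796, 0.2744], [0.5648, 0.0171, 0.2841], [0.5784, 0.0319, 0.2861]]
wrist frame 1189 [[0.5536, 0.0271, 0.2182], [0.565, 0.0475, 0.2199], [0.5694, 0.0708, 0.2297]] [0.0923 0.5602] [-0.869   0.7562]
wrist grip 4110 [[0.5433, -0.0406, 0.3063], [0.5646, -0.0189, 0.3196], [0.5861, -0.0058, 0.3355]]
side rail 28 [[0.6405, -0.168, 0.2377], [0.6431, -0.1544, 0.2442], [0.6493, -0.1132, 0.2468]]
side rail 54 [[0.6413, -0.0761, 0.2377], [0.6444, -0.0555, 0.2434], [0.6525, -0.0322, 0.2466]]
side rail 54 [[0.643, 0.0007, 0.2361], [0.6455, 0.0196, 0.2434], [0.6508, 0.0386, 0.2472]]
side knob [[0.6385, 0.0411, 0.234], [0.6458, 0.0616, 0.2437], [0.655, 0.0704, 0.2512]]
side collar 121 [[0.628, -0.2131,
[... 194 characters left out ...]
 0.0349, 0.2982]]
side frame 1763 [[0.5484, -0.1155, 0.1204], [0.5608, -0.0137, 0.1735], [0.5669, 0.0724, 0.2332]] [0.0103 0.5607] [-0.0168  0.5635]
side grip 43 [[0.5471, -0.0268, 0.3053], [0.5633, -0.0072, 0.3148], [0.5845, -0.0027, 0.3281]]
top rail 114 [[0.6407, -0.1685, 0.2388], [0.6456, -0.145, 0.2431], [0.6525, -0.1219, 0.2478]]
top knob [[0.6406, 0.042, 0.2366], [0.648, 0.0558, 0.2457], [0.6574, 0.0671, 0.2525]]
top collar 115 [[0.6284, -0.2573, 0.2252], [0.6297, -0.2149, 0.2388], [0.6403, -0.2043, 0.2485], [0.6583, -0.1989, 0.2572], [0.6672, -0.1982, 0.2609]]
top frame 74 [[0.5585, 0.0565, 0.1284], [0.5608, 0.0656, 0.2001], [0.5672, 0.0711, 0.2228]] [-0.1565  0.5716] [0.0363 0.5545]
```

>>> {"method": "apply_moves", "body": {"targets": [[[0.2, 0, 0, 0, -1], [0.3, 0, 0, 0, -1], [0.4, 0, 0, 0, -1], [0.5, 0, 0, 0, -1], [0.4, 0, 0, 0, -1], [0.3, 0, 0, 0, -1], [0, 0, 0, 0, -1], [0, 0, 0, 0, -1]]]}}

```text
clock: 7.35
eef_pos: [0.6472, -0.0238, 0.306]
tool_rot: [0.711, 0.703, -0.0, -0.001]
ft_force: [-0.7, 0.1, -2.5]
grip_width: 0.0154
grasp_force: 59.3
```

```bash
python3 - <<'E'
from h import *
o=get_obs(); print(o["eef_pos"].round(4),np.degrees(R.from_quat(o["tool_rot"]).as_euler("xyz")).round(2),o["ft_force"])
for n in("wrist","side"): snap(n)
a=np.load("side.npz")["im"];b=np.load("wrist.npz")["im"]
cv2.imwrite("pics/m2.png",np.hstack([cv2.resize(a[70:220,180:340],(448,420),interpolation=cv2.INTER_CUBIC),b[:,100:450]]))
for n in("wrist","side"):
    P=cloud(n).reshape(-1,3); col=np.load(n+".npz")["im"].reshape(-1,3).astype(int); ye=(col[:,2]-col[:,0]>50)
    def reg(x0,x1,y0,y1,z0,z1): return (P[:,0]>x0)&(P[:,0]<x1)&(P[:,1]>y0)&(P[:,1]<y1)&(P[:,2]>z0)&(P[:,2]<z1)
    for nm,m in(("rail-",reg(.62,.69,-.12,-.085,.225,.25)&~ye),("rail+",reg(.62,.69,.036,.046,.225,.25)&~ye),("hookR",reg(.6,.69,-.09,-.06,.26,.3)&ye),("hookL",reg(.6,.69,.01,.04,.26,.3)&ye)):
        q=P[m]
        if len(q)>5: print(n,nm,len(q),np.percentile(q,[2,50,98],axis=0).round(4).tolist())
E
```

```text
[ 0.6472 -0.0238  0.306 ] [-179.92   -0.     89.38] [-0.65324734  0.08298503 -2.53739653]
wrist rail- 134 [[0.6443, -0.1197, 0.2414], [0.6503, -0.1167, 0.2451], [0.6558, -0.1117, 0.2468]]
wrist rail+ 432 [[0.6462, 0.0362, 0.2414], [0.6521, 0.0409, 0.2452], [0.6577, 0.0459, 0.2468]]
wrist hookR 840 [[0.6347, -0.08, 0.2793], [0.6481, -0.0749, 0.2809], [0.6613, -0.0686, 0.2851]]
wrist hookL 2285 [[0.6359, 0.011, 0.2773], [0.6489, 0.0247, 0.2815], [0.6623, 0.032, 0.2854]]
side rail- 33 [[0.6413, -0.1196, 0.237], [0.6437, -0.1067, 0.2431], [0.6521, -0.0918, 0.2466]]
side rail+ 13 [[0.6438, 0.0372, 0.2369], [0.6462, 0.0404, 0.2432], [0.6511, 0.0457, 0.2461]]
side hookR 68 [[0.6302, -0.079, 0.2604], [0.6378, -0.0709, 0.2751], [0.6596, -0.0627, 0.2851]]
side hookL 97 [[0.6311, 0.0117, 0.2618], [0.6427, 0.0278, 0.2777], [0.6608, 0.0343, 0.2854]]
```

View pics/m2.png

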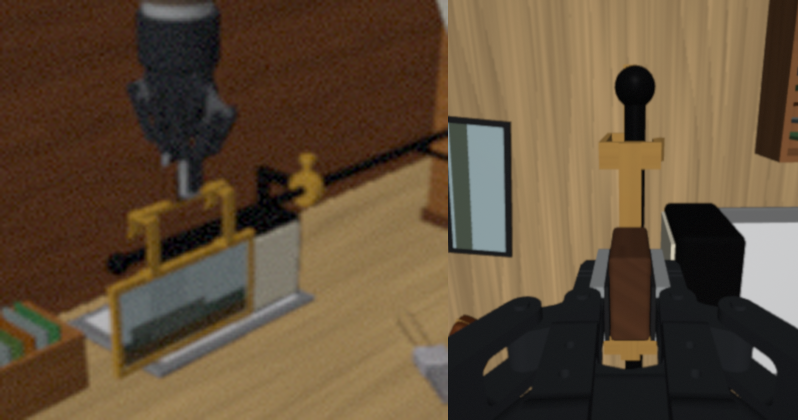

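Hooks are above the rail (left hook at (632,150), rail visible beneath it); the carrier needs about 2 mm more in x, then lowering.

>>> {"method": "apply_moves", "body": {"targets": [[[0.06, 0, -0.05, 0, -1], [0, 0, -0.1, 0, -1], [0, 0, -0.15, 0, -1], [0, 0, -0.15, 0, -1], [0, 0, -0.1, 0, -1], [0, 0, -0.05, 0, -1], [0, 0, 0, 0, -1], [0, 0, 0, 0, -1]]]}}

```text
clock: 8.12
eef_pos: [0.6497, -0.0245, 0.2825]
tool_rot: [0.711, 0.703, -0.0, -0.0]
ft_force: [-0.8, -0.3, -3.1]
grip_width: 0.0148
grasp_force: 59.3
```

>>> {"method": "apply_moves", "body": {"targets": [[[0, 0, -0.05, 0, -1], [0, 0, -0.03, 0, -1], [0, 0, 0, 0, -1], [0, 0, 0, 0, -1]]]}}

```text
clock: 8.45
eef_pos: [0.6498, -0.0245, 0.2795]
tool_rot: [0.711, 0.703, -0.0, -0.0]
ft_force: [-0.5, 0.1, -1.6]
grip_width: 0.0153
grasp_force: 59.3
```

>>> {"method": "apply_moves", "body": {"targets": [[[0, 0, -0.04, 0, -1], [0, 0, -0.03, 0, -1], [0, 0, 0, 0, -1], [0, 0, 0, 0, -1]]]}}

```text
clock: 8.78
eef_pos: [0.6497, -0.0244, 0.2765]
tool_rot: [0.711, 0.703, -0.0, -0.0]
ft_force: [0.6, 0.9, -3.1]
grip_width: 0.0149
grasp_force: 59.3
```

>>> {"method": "apply_moves", "body": {"targets": [[[0, 0, -0.03, 0, -1], [0, 0, 0, 0, -1], [0, 0, 0, 0, -1]]]}}

```text
clock: 9.03
eef_pos: [0.6499, -0.0245, 0.2758]
tool_rot: [0.711, 0.703, 0.0, 0.0]
ft_force: [-0.1, 0.0, -0.6]
grip_width: 0.015
grasp_force: 59.4
```

>>> {"method": "apply_moves", "body": {"targets": [[[0, 0, -0.02, 0, -1], [0, 0, 0, 0, -1], [0, 0, 0, 0, -1]]]}}

```text
clock: 9.28
eef_pos: [0.6499, -0.0245, 0.2757]
tool_rot: [0.711, 0.703, 0.0, 0.001]
ft_force: [-1.7, 0.5, 3.5]
grip_width: 0.0151
grasp_force: 60.2
```

>>> {"method": "apply_moves", "body": {"targets": [[[0, 0, 0.015, 0, -1], [0, -0.1, 0, 0, -1], [0, -0.25, 0, 0, -1], [-0.01, -0.4, 0, 0, -1], [0, -0.5, 0, 0, -1], [-0.01, -0.4, 0, 0, -1], [0, -0.25, 0, 0, -1], [0, 0, 0, 0, -1]]]}}

```text
clock: 9.95
eef_pos: [0.6491, -0.1039, 0.2757]
tool_rot: [0.713, 0.702, -0.001, 0.001]
ft_force: [-0.2, -3.8, 4.7]
grip_width: 0.0149
grasp_force: 60.3
```

>>> {"method": "apply_moves", "body": {"targets": [[[0, -0.2, 0, 0, -1], [-0.01, -0.2, 0, 0, -1], [0, -0.2, 0, 0, -1], [0, -0.1, 0, 0, -1], [0, 0, 0, 0, -1], [0, 0, 0, 0, -1]]]}}

```text
clock: 10.45
eef_pos: [0.6488, -0.1286, 0.2757]
tool_rot: [0.711, 0.703, 0.0, 0.0]
ft_force: [0.4, 0.9, 5.2]
grip_width: 0.0153
grasp_force: 60.4
```

```bash
python3 - <<'E'
from h import *
snap("wrist");snap("side");snap("top")
for n in("wrist","side","top"):
    P=cloud(n).reshape(-1,3); col=np.load(n+".npz")["im"].reshape(-1,3).astype(int); ye=(col[:,2]-col[:,0]>50)
    m=(abs(P[:,0]-.645)<.035)&(P[:,1]>-.27)&(P[:,1]<-.02)&(P[:,2]>.222)&(P[:,2]<.262)&ye
    y=np.sort(P[m,1]); h=np.histogram(y,np.arange(-.26,-.02,.004)); print(n,[(round(float(b),3),int(c)) for c,b in zip(*h) if c])
E
```

```text
wrist [(-0.2, 359), (-0.196, 16), (-0.192, 9), (-0.188, 59), (-0.184, 342), (-0.18, 317), (-0.176, 118), (-0.112, 153), (-0.108, 198), (-0.104, 199), (-0.1, 203), (-0.096, 203), (-0.092, 211), (-0.088, 285), (-0.084, 572), (-0.08, 589), (-0.076, 635)]
side [(-0.232, 1), (-0.216, 4), (-0.212, 10), (-0.208, 11), (-0.204, 16), (-0.2, 52), (-0.196, 6), (-0.192, 3), (-0.188, 1), (-0.184, 6), (-0.18, 15), (-0.176, 16), (-0.172, 9), (-0.168, 3), (-0.164, 4), (-0.16, 2), (-0.156, 4), (-0.116, 1), (-0.112, 7), (-0.108, 4), (-0.104, 3), (-0.1, 4), (-0.096, 3), (-0.092, 5), (-0.088, 4), (-0.084, 8), (-0.08, 18), (-0.076, 22), (-0.072, 15), (-0.068, 1)]
top [(-0.26, 1), (-0.256, 2)]
```

>>> {"method": "apply_moves", "body": {"targets": [[[0, -0.05, 0.008, 0, -1], [0, -0.1, 0, 0, -1], [0, -0.05, 0, 0, -1], [0, 0, 0, 0, -1], [0, 0, 0, 0, -1]]]}}

```text
clock: 11.02
eef_pos: [0.6487, -0.1361, 0.2757]
tool_rot: [0.711, 0.703, 0.0, -0.0]
ft_force: [0.5, 3.9, 5.1]
grip_width: 0.0153
grasp_force: 60.4
```

>>> {"method": "apply_moves", "body": {"targets": [[[0, -0.03, 0, 0, -1], [0, 0, 0, 0, -1], [0, 0, 0, 0, -1]]]}}

```text
clock: 11.27
eef_pos: [0.6487, -0.1372, 0.2757]
tool_rot: [0.711, 0.703, 0.0, -0.0]
ft_force: [0.7, 4.6, 4.9]
grip_width: 0.0147
grasp_force: 60.4
```

>>> {"method": "apply_moves", "body": {"targets": [[[0, -0.03, 0, 0, -1], [0, 0, 0, 0, -1], [0, 0, 0, 0, -1]]]}}

```text
clock: 11.52
eef_pos: [0.6487, -0.1383, 0.2757]
tool_rot: [0.711, 0.703, 0.0, -0.0]
ft_force: [-0.9, 5.3, 5.1]
grip_width: 0.015
grasp_force: 60.4
```

>>> {"method": "apply_moves", "body": {"targets": [[[0, 0, 0.02, 0, -1], [0, 0, 0, 0, -1], [0, 0, 0, 0, -1]]]}}

```text
clock: 11.77
eef_pos: [0.6484, -0.139, 0.2757]
tool_rot: [0.711, 0.703, -0.0, -0.0]
ft_force: [0.7, 1.7, 1.2]
grip_width: 0.0154
grasp_force: 59.9
```

```bash
python3 - <<'E'
from h import *
snap("wrist");snap("side");snap("top")
for n in("wrist","side"):
    P=cloud(n).reshape(-1,3); col=np.load(n+".npz")["im"].reshape(-1,3).astype(int); ye=(col[:,2]-col[:,0]>50)
    m=(abs(P[:,0]-.645)<.035)&(P[:,1]>-.27)&(P[:,1]<-.15)&(P[:,2]>.222)&(P[:,2]<.262)&ye
    y=np.sort(P[m,1]); h=np.histogram(y,np.arange(-.26,-.15,.002)); print(n,[(round(float(b),3),int(c)) for c,b in zip(*h) if c])
a=np.load("side.npz")["im"];b=np.load("wrist.npz")["im"]
cv2.imwrite("pics/m3.png",np.hstack([cv2.resize(a[90:200,210:330],(458,420),interpolation=cv2.INTER_CUBIC),cv2.resize(b[270:420,210:350],(342,420)[:2],interpolation=cv2.INTER_CUBIC)]))
E
```

```text
wrist [(-0.202, 4), (-0.2, 532), (-0.198, 23), (-0.196, 102), (-0.194, 154), (-0.192, 166), (-0.19, 167), (-0.188, 157), (-0.186, 73), (-0.184, 17)]
side [(-0.23, 1), (-0.224, 1), (-0.212, 4), (-0.21, 7), (-0.208, 5), (-0.206, 7), (-0.204, 7), (-0.202, 10), (-0.2, 16), (-0.198, 12), (-0.196, 6), (-0.194, 6), (-0.192, 6), (-0.19, 7), (-0.188, 7), (-0.186, 6), (-0.184, 10), (-0.182, 12), (-0.18, 1), (-0.178, 2), (-0.174, 1), (-0.172, 2), (-0.17, 1), (-0.168, 2), (-0.166, 1), (-0.164, 1), (-0.162, 1), (-0.158, 1)]
```

View pics/m3.png

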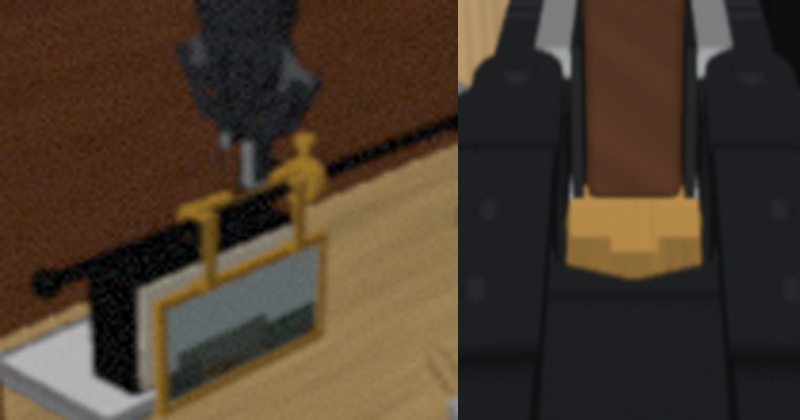

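The side picture shows the carrier hanging on the rail with its right hook (300,190) nearly at the collar (312,178).

>>> {"method": "apply_moves", "body": {"targets": [[[0, -0.03, 0.005, 0, -1], [0, 0, 0, 0, -1], [0, 0, 0, 0, -1]]]}}

```text
clock: 12.17
eef_pos: [0.6482, -0.1407, 0.2758]
tool_rot: [0.712, 0.703, -0.001, -0.0]
ft_force: [0.5, 0.1, -1.7]
grip_width: 0.0151
grasp_force: 59.7
```

>>> {"method": "apply_moves", "body": {"targets": [[[0, -0.03, 0, 0, -1], [0, 0, 0, 0, -1], [0, 0, 0, 0, -1]]]}}

```text
clock: 12.42
eef_pos: [0.6483, -0.1418, 0.276]
tool_rot: [0.712, 0.703, -0.001, -0.0]
ft_force: [0.1, -0.0, -2.6]
grip_width: 0.0154
grasp_force: 59.5
```

>>> {"method": "apply_moves", "body": {"targets": [[[0, -0.02, 0, 0, -1], [0, 0, 0, 0, -1], [0, 0, 0, 0, -1]]]}}

```text
clock: 12.67
eef_pos: [0.6485, -0.1422, 0.2764]
tool_rot: [0.711, 0.703, -0.0, -0.0]
ft_force: [-0.9, -0.2, -2.4]
grip_width: 0.0149
grasp_force: 59.4
```

>>> {"method": "apply_moves", "body": {"targets": [[[0, -0.02, -0.012, 0, -1], [0, 0, 0, 0, -1], [0, 0, 0, 0, -1]]]}}

```text
clock: 12.92
eef_pos: [0.6486, -0.1429, 0.276]
tool_rot: [0.711, 0.703, -0.0, -0.0]
ft_force: [-0.5, 0.3, -2.7]
grip_width: 0.0153
grasp_force: 59.4
```

>>> {"method": "apply_moves", "body": {"targets": [[[0, -0.02, 0, 0, -1], [0, 0, 0, 0, -1], [0, 0, 0, 0, -1]]]}}

```text
clock: 13.17
eef_pos: [0.6486, -0.143, 0.2761]
tool_rot: [0.711, 0.703, 0.0, -0.0]
ft_force: [-0.7, 3.1, -3.2]
grip_width: 0.0154
grasp_force: 59.4
```

>>> {"method": "apply_moves", "body": {"targets": [[[0, -0.01, -0.01, 0, -1], [0, 0, 0, 0, -1], [0, 0, 0, 0, -1]]]}}

```text
clock: 13.42
eef_pos: [0.6486, -0.143, 0.2761]
tool_rot: [0.711, 0.703, 0.001, -0.0]
ft_force: [-1.0, 4.8, 0.1]
grip_width: 0.0152
grasp_force: 59.7
```

>>> {"method": "apply_moves", "body": {"targets": [[[0, 0.007, -0.01, 0, -1], [0, 0, 0, 0, -1], [0, 0, 0, 0, -0.6], [0, 0, 0, 0, -0.5], [0, 0, 0, 0, -0.4], [0, 0, 0, 0, -0.3], [0, 0, 0, 0, -0.2], [0, 0, 0, 0, -0.2]]]}}

```text
clock: 14.08
eef_pos: [0.6487, -0.1442, 0.2754]
tool_rot: [0.711, 0.703, -0.0, 0.0]
ft_force: [-0.2, -0.7, 0.3]
grip_width: 0.0345
grasp_force: 0.0
```

>>> {"method": "apply_moves", "body": {"targets": [[[0, 0, 0.1, 0, -0.2], [0, 0, 0.2, 0, -0.2], [0, 0, 0.3, 0, -0.2], [0, 0, 0.4, 0, -0.2], [0, 0, 0.5, 0, -0.2], [0, 0, 0.4, 0, -0.2], [-0.3, 0.1, 0, 0, 0], [-0.5, 0.5, 0, 0, 0]]]}}

```text
clock: 14.75
eef_pos: [0.6183, -0.1222, 0.352]
tool_rot: [0.712, 0.702, 0.001, 0.002]
ft_force: [0.0, 0.4, -0.5]
grip_width: 0.0427
grasp_force: 0.0
```

```bash
python3 - <<'E'
from h import *
snap("side");snap("top")
a=np.load("side.npz")["im"];b=np.load("top.npz")["im"]
cv2.imwrite("pics/m4.png",np.hstack([cv2.resize(a[90:200,210:330],(458,420),interpolation=cv2.INTER_CUBIC),cv2.resize(b[90:200,270:430],(342,235),interpolation=cv2.INTER_CUBIC) if 0 else cv2.resize(b[80:200,310:408],(342,420),interpolation=cv2.INTER_CUBIC)]))
P=cloud("side").reshape(-1,3); col=a.reshape(-1,3).astype(int)
def reg(x0,x1,y0,y1,z0,z1): return (P[:,0]>x0)&(P[:,0]<x1)&(P[:,1]>y0)&(P[:,1]<y1)&(P[:,2]>z0)&(P[:,2]<z1)
q=P[reg(.62,.66,-.25,-.03,.095,.185)];print("frame",np.percentile(q,[1,50,99],axis=0).round(4).tolist(),np.polyfit(q[:,1],q[:,0],1).round(4),np.polyfit(q[:,2],q[:,0],1).round(4))
q=P[reg(.63,.69,.035,.09,.22,.26)];print("knob",np.percentile(q,[1,50,99],axis=0).round(4).tolist())
E
```

```text
frame [[0.6423, -0.2352, 0.0958], [0.6468, -0.1333, 0.1396], [0.6522, -0.0459, 0.1841]] [0.012  0.6484] [0.0054 0.646 ]
knob [[0.6388, 0.0355, 0.234], [0.6455, 0.0598, 0.2442], [0.6581, 0.0694, 0.2506]]
```

View pics/m4.png

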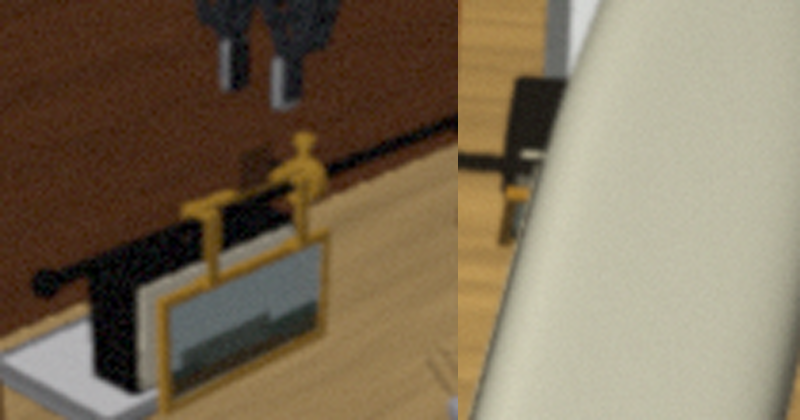

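The carrier hangs plumb on both hooks against the collar (right hook 300,190; collar 310,180), and the gripper is clear. Next is the dish.

>>> {"method": "apply_moves", "body": {"targets": [[[-0.2, 0.5, 0, 5, 0], [-0.2, 0.7, 0, 6, 0], [-0.2, 0.8, 0, 6, 0], [-0.2, 0.8, 0, 6, 0.3], [-0.2, 0.8, 0, 6, 0.3], [-0.2, 0.8, 0, 6, 0.3], [-0.2, 0.8, 0, 6, 0.3], [-0.2, 0.8, 0, 6, 0.3]]]}}

```text
clock: 15.52
eef_pos: [0.5526, 0.1217, 0.3525]
tool_rot: [0.37, 0.929, 0.0, 0.001]
ft_force: [0.5, 0.2, 0.2]
grip_width: 0.0556
grasp_force: 0.0
```

>>> {"method": "apply_moves", "body": {"targets": [[[-0.2, 0.8, -0.2, 6, 0.3], [-0.2, 0.8, -0.2, 6, 0.3], [-0.2, 0.8, -0.2, 6, 0.3], [-0.2, 0.8, -0.2, 6, 0.3], [-0.2, 0.8, -0.2, 6, 0.3], [-0.2, 0.8, -0.2, 6, 0.3], [-0.2, 0.8, 0, 6, 0.3], [-0.2, 0.5, 0, 6, 0.3]]]}}

```text
clock: 16.18
eef_pos: [0.488, 0.3673, 0.3032]
tool_rot: [-0.041, 0.999, 0.0, -0.0]
ft_force: [0.9, 0.2, 0.1]
grip_width: 0.0551
grasp_force: 0.0
```

>>> {"method": "apply_moves", "body": {"targets": [[[0, 0.2, 0, 5, 0.3], [0, 0, 0, 4, 0.3], [0, 0, 0, 0, 0.3], [0, 0, 0, 0, 0.3]]]}}

```text
clock: 16.52
eef_pos: [0.4889, 0.3725, 0.3039]
tool_rot: [-0.115, 0.993, 0.0, 0.0]
ft_force: [0.4, -0.4, 1.1]
grip_width: 0.0553
grasp_force: 0.0
```

```bash
cat > dish.py <<'E'
from h import *
snap("wrist"); o=get_obs(); print(o["eef_pos"].round(4),np.degrees(R.from_quat(o["tool_rot"]).as_euler("xyz")).round(2),o["ft_force"])
P=cloud("wrist").reshape(-1,3); col=np.load("wrist.npz")["im"].reshape(-1,3).astype(int)
def reg(z0,z1): return (abs(P[:,0]-.485)<.085)&(abs(P[:,1]-.3925)<.085)&(P[:,2]>z0)&(P[:,2]<z1)
q=P[reg(.12,.14)&(abs(P[:,0]-.485)<.03)&(abs(P[:,1]-.3925)<.03)]
if len(q)>9: print("grip",len(q),cv2.minAreaRect((q[:,:2]*1000).astype(np.float32)),np.median(q,0).round(4))
q=P[reg(.03,.098)&(col.sum(1)<150)]
if len(q)>9: print("bow",len(q),cv2.minAreaRect((q[:,:2]*1000).astype(np.float32)),np.degrees(np.arctan(np.polyfit(q[:,0],q[:,1],1)[0])))
b=reg(.02,.06)&(col[:,0]-col[:,2]>30); q=P[b]
if len(q)>9: s=np.linalg.lstsq(np.c_[2*q,np.ones(len(q))],(q**2).sum(1),rcond=None)[0]; print("ball",s[:3].round(4),len(q))
E
python3 dish.py
```

```text
[0.489  0.3722 0.3039] [ 1.7999e+02  6.0000e-02 -1.6680e+02] [-0.1569354   0.21314154  0.05609883]
grip 488 ((487.78619384765625, 392.1477966308594), (20.73154640197754, 19.632652282714844), 13.819343566894531) [0.4867 0.3918 0.127 ]
bow 498 ((485.3135986328125, 391.3571472167969), (120.89491271972656, 6.772398948669434), 13.166454315185547) 12.866772312605747
ball [0.4876 0.392  0.0269] 357
```

>>> {"method": "apply_moves", "body": {"targets": [[[-0.02, 0.25, -0.3, 0, 0.1], [-0.02, 0.24, -0.5, 0, 0.1], [0, 0, -0.8, 0, 0.1], [0, 0, -0.8, 0, 0.1], [0, 0, -0.6, 0, 0.1], [0, 0, -0.4, 0, 0.1], [0, 0, 0, 0, 0.1], [0, 0, 0, 0, 0.1]]]}}

```text
clock: 17.23
eef_pos: [0.4864, 0.3913, 0.1659]
tool_rot: [-0.115, 0.993, -0.001, -0.001]
ft_force: [0.0, 0.0, 0.8]
grip_width: 0.0469
grasp_force: 0.0
```

```bash
python3 dish.py
```

```text
[0.4873 0.392  0.1676] [ 1.7999e+02  1.0000e-02 -1.6673e+02] [ 0.38911165 -0.35761302 -0.88442202]
grip 1411 ((486.6027526855469, 391.9927673339844), (19.72800636291504, 19.993091583251953), 13.305764198303223) [0.4854 0.3917 0.1269]
bow 1144 ((480.9339599609375, 390.769775390625), (112.74217224121094, 6.738961696624756), 13.10667610168457) 13.061619798814096
ball [0.4873 0.3922 0.027 ] 977
```

>>> {"method": "apply_moves", "body": {"targets": [[[-0.01, 0, -0.4, 0, 0], [0, 0, -0.4, 0, 0], [0, 0, -0.3, 0, 0], [0, 0, -0.19, 0, 0], [0, 0, 0, 0, -0.2], [0, 0, 0, 0, -0.3], [0, 0, 0, 0, -0.4], [0, 0, 0, 0, -0.45]]]}}

```text
clock: 17.95
eef_pos: [0.4874, 0.3925, 0.1172]
tool_rot: [-0.116, 0.993, 0.001, 0.001]
ft_force: [-0.3, -0.4, 0.5]
grip_width: 0.0233
grasp_force: 0.0
```

>>> {"method": "apply_moves", "body": {"targets": [[[0, 0, 0, 0, -0.5], [0, 0, 0, 0, -0.54], [0, 0, 0, 0, -0.6], [0, 0, 0, 0, -1], [0, 0, 0, 0, -1], [0, 0, 0, 0, -1], [0, 0, 0, 0, -1], [0, 0, 0, 0, -1]]]}}

```text
clock: 18.62
eef_pos: [0.4872, 0.3927, 0.117]
tool_rot: [-0.116, 0.993, 0.001, 0.001]
ft_force: [-1.5, 1.6, 5.9]
grip_width: 0.019
grasp_force: 59.7
```

>>> {"method": "apply_moves", "body": {"targets": [[[0, 0, 0.02, 0, -1], [0, 0, 0.05, 0, -1], [0, 0, 0.08, 0, -1], [0, 0, 0.12, 0, -1], [0, 0, 0.16, 0, -1], [0, 0, 0.2, 0, -1], [0, 0, 0.2, 0, -1], [0, 0, 0.2, 0, -1]]]}}

```text
clock: 19.28
eef_pos: [0.4868, 0.3919, 0.158]
tool_rot: [-0.116, 0.993, 0.0, 0.0]
ft_force: [-0.3, -0.4, -3.0]
grip_width: 0.0189
grasp_force: 58.7
```

>>> {"method": "apply_moves", "body": {"targets": [[[0, 0, 0.2, 0.5, -1], [0, 0, 0.2, 1, -1], [0, 0, 0.2, 1.5, -1], [0, 0, 0.2, 2, -1], [0, 0, 0.2, 2.5, -1], [0, 0, 0.2, 3, -1], [0, 0, 0.2, 3, -1], [0, 0, 0.18, 3, -1]]]}}

```text
clock: 19.95
eef_pos: [0.4867, 0.3919, 0.2213]
tool_rot: [-0.259, 0.966, 0.0, 0.0]
ft_force: [-0.1, -0.4, -2.6]
grip_width: 0.019
grasp_force: 58.7
```

>>> {"method": "apply_moves", "body": {"targets": [[[0, 0, 0.15, 3, -1], [0, 0, 0.12, 3, -1], [0, 0, 0.08, 3, -1], [0, 0, 0.05, 3, -1], [0, 0, 0.02, 3, -1], [0, 0, 0, 3, -1], [0, 0, 0, 3, -1], [0, 0, 0, 3, -1]]]}}

```text
clock: 20.62
eef_pos: [0.4866, 0.3918, 0.2376]
tool_rot: [-0.454, 0.891, 0.0, 0.0]
ft_force: [0.5, 0.4, -2.6]
grip_width: 0.0188
grasp_force: 58.7
```

```bash
cat > d2.py <<'E'
from h import *
snap("wrist"); snap("side"); o=get_obs(); e=o["eef_pos"]; print(e.round(4),np.degrees(R.from_quat(o["tool_rot"]).as_euler("xyz")).round(2),o["ft_force"],o["ft_torque"].round(2),o["joint_pos"].round(2))
for n in("wrist","side"):
    P=cloud(n).reshape(-1,3); col=np.load(n+".npz")["im"].reshape(-1,3).astype(int)
    L=(abs(P[:,0]-e[0])<.09)&(abs(P[:,1]-e[1])<.09)&(P[:,2]<e[2]-.02)&(P[:,2]>e[2]-.13)
    q=P[L&(col[:,0]-col[:,2]>30)&(np.hypot(P[:,0]-e[0],P[:,1]-e[1])<.05)]
    if len(q)>9:
        s=np.linalg.lstsq(np.c_[2*q,np.ones(len(q))],(q**2).sum(1),rcond=None)[0]; print(n,"ball",s[:3].round(4),"rel",(s[:3]-e).round(4),len(q))
    q=P[L&(col[:,2]-col[:,0]>60)]   # brass: rim plane
    if len(q)>50:
        r=np.hypot(*(q[:,:2]-e[:2]).T); g=q[(r>.05)&(r<.0605)]
        if len(g)>50: c=np.linalg.lstsq(np.c_[g[:,:2]-e[:2],np.ones(len(g))],g[:,2],rcond=None)[0]; print(n,"rim tilt deg",np.degrees(c[:2]).round(2),"z",c[2].round(4),np.percentile(q,[1,99],axis=0).round(4).tolist())
    q=P[L&(col.sum(1)<130)&(P[:,2]>e[2]-.1)]
    if len(q)>20: print(n,"bow",cv2.minAreaRect((q[:,:2]*1000).astype(np.float32)))
E
python3 d2.py
```

```text
[0.4866 0.3918 0.2375] [-1.7999e+02  3.0000e-02 -1.2616e+02] [-0.30711102  0.49607259 -3.15828433] [ 0.01 -0.02  0.02] [ 0.68  0.5   0.35  1.43 -0.   -0.26]
wrist ball [0.481  0.3838 0.1796] rel [-0.0056 -0.0081 -0.0579] 1640
wrist rim tilt deg [-0.29  0.14] z 0.1384 [[0.4302, 0.3332, 0.1283], [0.5433, 0.4429, 0.1403]]
wrist bow ((483.21722412109375, 385.10528564453125), (112.31240844726562, 6.606786727905273), 54.062137603759766)
side ball [0.4844 0.392  0.1479] rel [-0.0022  0.0002 -0.0896] 258
side rim tilt deg [ 0.05 -0.1 ] z 0.1379 [[0.4275, 0.3349, 0.126], [0.5415, 0.4476, 0.1408]]
side bow ((483.53887939453125, 392.45013427734375), (122.34428405761719, 6.7851715087890625), 54.55543899536133)
```

>>> {"method": "apply_moves", "body": {"targets": [[[0, -0.03, 0, 3, -1], [0, -0.06, 0, 3, -1], [0.01, -0.09, 0, 3, -1], [0.01, -0.12, 0, 3, -1], [0.02, -0.15, 0, 3, -1], [0.02, -0.18, 0, 3, -1], [0.02, -0.21, 0, 3, -1], [0.02, -0.24, 0, 3, -1]]]}}

```text
clock: 21.38
eef_pos: [0.4906, 0.3486, 0.2373]
tool_rot: [-0.629, 0.778, 0.0, 0.0]
ft_force: [-0.2, 0.3, -2.1]
grip_width: 0.0189
grasp_force: 58.7
```

>>> {"method": "apply_moves", "body": {"targets": [[[0.02, -0.27, 0, 3, -1], [0.02, -0.3, 0, 3, -1], [0.02, -0.33, 0, 2.5, -1], [0.02, -0.36, 0, 1.7, -1], [0.02, -0.36, 0, 1, -1], [0.02, -0.36, 0, 0.3, -1], [0.02, -0.36, 0, 0, -1], [0.02, -0.36, 0, 0, -1]]]}}

```text
clock: 22.05
eef_pos: [0.4971, 0.2398, 0.2373]
tool_rot: [-0.703, 0.711, -0.0, 0.0]
ft_force: [0.1, -0.3, -3.2]
grip_width: 0.0193
grasp_force: 58.7
```

>>> {"method": "apply_moves", "body": {"targets": [[[0.02, -0.36, 0, 0, -1], [0.02, -0.36, 0, 0, -1], [0.02, -0.36, 0, 0, -1], [0.02, -0.36, 0, 0, -1], [0.02, -0.36, 0, 0, -1], [0.02, -0.36, 0, 0, -1], [0.02, -0.36, 0, 0, -1], [0.02, -0.36, 0, 0, -1]]]}}

```text
clock: 22.72
eef_pos: [0.5033, 0.124, 0.237]
tool_rot: [-0.703, 0.712, -0.0, 0.0]
ft_force: [-0.2, -0.0, -3.6]
grip_width: 0.0192
grasp_force: 58.7
```

>>> {"method": "apply_moves", "body": {"targets": [[[0.02, -0.36, 0, 0, -1], [0.02, -0.36, 0, 0, -1], [0.02, -0.36, 0, 0, -1], [0.02, -0.36, 0, 0, -1], [0.02, -0.36, 0, 0, -1], [0.02, -0.36, 0, 0, -1], [0.02, -0.36, 0, 0, -1], [0.02, -0.36, 0, 0, -1]]]}}

```text
clock: 23.38
eef_pos: [0.5096, 0.0089, 0.237]
tool_rot: [-0.703, 0.712, -0.0, 0.0]
ft_force: [0.2, 0.4, -2.8]
grip_width: 0.0188
grasp_force: 58.7
```

>>> {"method": "apply_moves", "body": {"targets": [[[0.02, -0.36, -0.01, 0, -1], [0.02, -0.36, -0.01, 0, -1], [0.02, -0.36, -0.02, 0, -1], [0.02, -0.36, -0.02, 0, -1], [0.02, -0.33, -0.02, 0, -1], [0.02, -0.3, -0.02, 0, -1], [0.02, -0.27, -0.02, 0, -1], [0.02, -0.24, -0.02, 0, -1]]]}}

```text
clock: 24.05
eef_pos: [0.5161, -0.0942, 0.2313]
tool_rot: [-0.703, 0.712, -0.0, 0.0]
ft_force: [0.9, -0.3, -4.1]
grip_width: 0.0193
grasp_force: 58.7
```

>>> {"method": "apply_moves", "body": {"targets": [[[0.01, -0.21, -0.01, 0, -1], [0.01, -0.18, -0.01, 0, -1], [0, -0.15, 0, 0, -1], [0, -0.12, 0, 0, -1], [0, -0.09, 0, 0, -1], [0, -0.06, 0, 0, -1], [0, -0.03, 0, 0, -1], [0, 0, 0, 0, -1]]]}}

```text
clock: 24.72
eef_pos: [0.5171, -0.1265, 0.2305]
tool_rot: [-0.703, 0.711, 0.0, 0.0]
ft_force: [0.4, -0.7, -3.2]
grip_width: 0.019
grasp_force: 58.7
```

```bash
python3 d2.py; python3 - <<'E'
from h import *
snap("top")
P=cloud("side").reshape(-1,3); 
def reg(x0,x1,y0,y1,z0,z1): return (P[:,0]>x0)&(P[:,0]<x1)&(P[:,1]>y0)&(P[:,1]<y1)&(P[:,2]>z0)&(P[:,2]<z1)
q=P[reg(.62,.66,-.25,-.03,.095,.185)];print("frame",np.percentile(q,[1,50,99],axis=0).round(4).tolist(),np.polyfit(q[:,1],q[:,0],1).round(4))
q=P[reg(.63,.69,.035,.09,.22,.26)];print("knob",np.percentile(q,[1,50,99],axis=0).round(4).tolist())
cv2.imwrite("pics/s9.png",cv2.resize(np.load("side.npz")["im"],(784,588)))
E
```

```text
[ 0.517  -0.1263  0.2305] [-1.800e+02  1.000e-02 -9.067e+01] [ 0.06267668 -0.5489051  -3.1629953 ] [0.01 0.03 0.04] [-0.24  0.31  0.06  1.31  0.   -1.8 ]
wrist ball [ 0.5179 -0.1367  0.172 ] rel [ 0.0009 -0.0104 -0.0585] 1667
wrist rim tilt deg [-0.33  0.2 ] z 0.1313 [[0.4615, -0.1849, 0.1212], [0.5752, -0.0921, 0.1333]]
wrist bow ((518.1270141601562, -135.0231170654297), (113.04830932617188, 6.601678848266602), 89.34449005126953)
side ball [ 0.5148 -0.1251  0.1415] rel [-0.0022  0.0012 -0.089 ] 117
side rim tilt deg [0.58 2.75] z 0.1322 [[0.4585, -0.1845, 0.119], [0.571, -0.0681, 0.1693]]
side bow ((515.2721557617188, -124.81439208984375), (119.54619598388672, 5.065208911895752), 88.9547119140625)
frame [[0.6417, -0.2353, 0.0957], [0.6468, -0.133, 0.1391], [0.6526, -0.0461, 0.1839]] [0.0135 0.6486]
knob [[0.6392, 0.0358, 0.235], [0.6451, 0.0602, 0.2439], [0.6555, 0.07, 0.2514]]
```

View pics/s9.png

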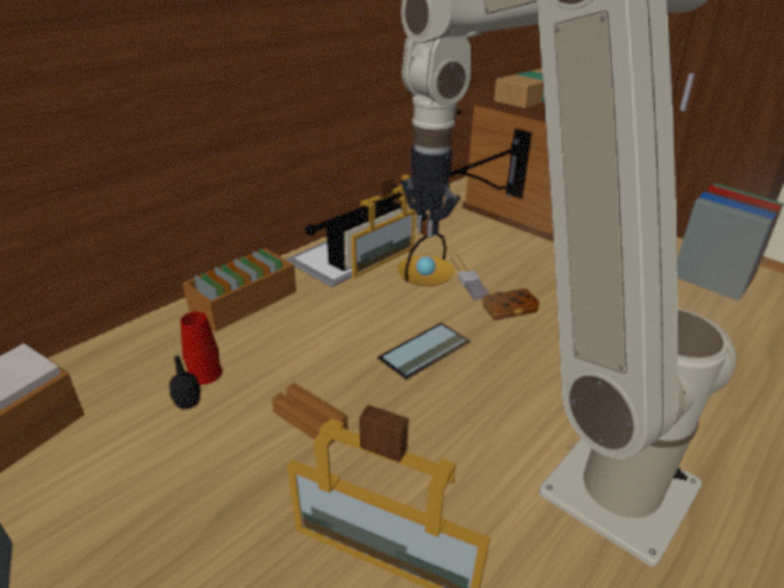

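The dish is held level with the ball in the middle (425,265), the bow parallel to the rail, and the carrier still hanging behind. About 16 mm remain in −y.

>>> {"method": "apply_moves", "body": {"targets": [[[0, -0.03, 0, 0, -1], [0.01, -0.06, 0, 0, -1], [0.01, -0.08, 0, 0, -1], [0.01, -0.09, 0, 0, -1], [0.01, -0.07, 0, 0, -1], [0, -0.05, 0, 0, -1], [0, -0.02, 0, 0, -1], [0, 0, 0, 0, -1]]]}}

```text
clock: 25.53
eef_pos: [0.5186, -0.1429, 0.2305]
tool_rot: [-0.703, 0.711, 0.0, -0.0]
ft_force: [-0.8, -0.5, -2.9]
grip_width: 0.0187
grasp_force: 58.7
```

>>> {"method": "apply_moves", "body": {"targets": [[[0, 0, 0, 0, -1], [0, 0, 0, 0, -1], [0, 0, 0, 0, -1], [0, 0, 0, 0, -1], [0, 0, 0, 0, -1], [0, 0, 0, 0, -1], [0, 0, 0, 0, -1], [0, 0, 0, 0, -1]]]}}

```text
clock: 26.2
eef_pos: [0.5186, -0.1425, 0.2305]
tool_rot: [-0.703, 0.711, 0.0, 0.0]
ft_force: [-0.5, 0.2, -3.0]
grip_width: 0.0191
grasp_force: 58.7
```

>>> {"method": "apply_moves", "body": {"targets": [[[0, 0, 0, 0, -1], [0, 0, 0, 0, -1], [0, 0, 0, 0, -1], [0, 0, 0, 0, -1], [0, 0, 0, 0, -1], [0, 0, 0, 0, -1], [0, 0, 0, 0, -1], [0, 0, 0, 0, -1]]]}}

```text
clock: 26.87
eef_pos: [0.5186, -0.1426, 0.2305]
tool_rot: [-0.703, 0.711, 0.0, -0.0]
ft_force: [0.5, 0.0, -3.2]
grip_width: 0.0191
grasp_force: 58.7
```

```bash
python3 d2.py
```

```text
[ 0.5186 -0.1426  0.2305] [-180.     -0.    -90.69] [ 0.19662173  0.2436389  -2.38790475] [-0.01  0.01 -0.01] [-0.27  0.32  0.07  1.32 -0.   -1.83]
wrist ball [ 0.5195 -0.153   0.1721] rel [ 0.0009 -0.0104 -0.0584] 1669
wrist rim tilt deg [-0.33  0.15] z 0.1313 [[0.4631, -0.2009, 0.1212], [0.5768, -0.1081, 0.1333]]
wrist bow ((519.6810302734375, -150.83621215820312), (112.56856536865234, 6.598452568054199), 89.38964080810547)
side ball [ 0.5161 -0.1402  0.1424] rel [-0.0025  0.0023 -0.0881] 114
side rim tilt deg [0.32 2.9 ] z 0.1322 [[0.4605, -0.2002, 0.1192], [0.5731, -0.0853, 0.165]]
side bow ((516.5481567382812, -141.11907958984375), (121.98609161376953, 6.612601280212402), 88.72212982177734)
```

```bash
python3 -c "
from workcell import order
print(order.job_done())"
```

```text
the job is handed in; nothing more can be done
None
```

I handed the job in at about 27 s of the 72 s limit; the carrier hangs on the rail against the brass stop, and the dish is held level with the bow parallel to the rail and the ball about 13 cm in front of the slide's picture centre. No verdict came back.

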